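Unload the empty cartridge from the sauce gun

TASK

The sauce gun in its bench stand is empty: lift its pawl by the ball knob so that it is well clear of the toothed rod, then draw the rod fully back by its T handle. Take the empty cartridge out of the gun and lay it down flat inside the steel pan; set it down rather than dropping it, leave the rod fully back, and leave the bowl, the spare cartridge and the saucers where they stand.

Things in the scene. Friction and masses are not known exactly. Their poses are not given: they have to be found in the camera images.
- gun: Steel caulking-gun type sauce dispenser clamped by its black grip in a stand on a 110 x 270 mm base plate; fixed. Origin on the table under the gun's axis, at the yoke's front; z up. Its axis is level, 150 mm up, along y: nozzle end at -y, rod drawn back to +y; -x faces the robot. Open-topped yoke from y = 8 to 89 mm, 54 mm wide, its plates end 14 mm above the axis.
- trough (a point): Point on the gun's axis at the middle of the trough the cartridge lies in. Trough strips reach 22 mm to each side and stay 16 mm or more below the axis, so the cartridge's sides are free. Front plate 75 mm ahead (-y), with a 22 mm slot open at the top for the nozzle, ends 14 mm above the axis. Its axes are the gun's.
- pawl_pin (a point): Centre of the pin that the pawl turns on, along the gun's x, 80 mm behind (+y of) the gun's origin and 160 mm above the table.
- pawl (a joint): Angle of the pawl, a cranked steel lever on the pin. 0: its nose is down between two rod teeth and the rod cannot be drawn back. Grows as the knob is lifted up and towards +y; nose out of the teeth above 0.2 rad, well clear above 0.35, stop at 0.60. The pin is stiff (0.08 N m, about 1.3 N at the knob): the pawl stays where it is left.
- pawl_knob (a point): Centre of the black 18 mm ball knob on the pawl's free end, on a 5.6 mm stalk that comes from below. Moves on an arc in the gun's y-z plane about the pin; with the pawl down it is 50 mm ahead (-y) of the pin and 40 mm above it (200 mm above the table). The rail is 12 mm beyond (+x) and 62 mm above it; the cartridge's top lies 23 mm lower, 36 mm ahead.
- rod (a joint): Travel of the toothed plunger rod along the gun's +y, in m: 0 forward (its follower disc deep inside the cartridge), 0.134 fully back at its stop (disc out of the cartridge). With the pawl clear it slides with about 4 N of friction and stays where it is left.
- rod_handle (a point): Middle of the steel T handle at the rod's rear end: a round bar 12 mm thick, 90 mm long, level along the gun's x, 45 mm to either side of the rod, 150 mm above the table. The rod (9 mm wide) joins its middle from the front (-y). At the start it is 36 mm behind the yoke.
- cartridge: Empty white plastic cartridge in the gun's trough: tube 54 mm in diameter, 140 mm long, open at the back, grey collar and grey nozzle (16 mm thick, 32 mm long) at the front; about 0.1 kg. Origin on its axis at the tube's middle, y along the axis, nozzle to -y. Once the rod's disc is out of it, it lifts straight up; the nozzle is out of its slot after 25 mm.
- pan: Shallow steel pan for dirty ware on the table, 162 (x) x 265 (y) x 40 mm high, open on top, walls and floor 4 mm thick, thin flange to 178 x 279 mm; fixed. Origin at the centre of its underside, z up.
- rail: Fixed steel utensil rail: 12 mm round bar, axis 262 mm above the table, along y from 0 to 425 mm, at x = 12 mm, on posts at x = 125, y = 190 and 410; ladles hang at y = 335 and 385. Its frame is the gun's, shifted up to 12 mm along y. An upright gripper has no room over the knob or the T handle: it must lean 30 to 45 degrees, its body towards the robot.
- bowl: White bowl, 120 mm wide, 55 mm high; a bystander. Origin at the centre of its underside.
- spare: Full white cartridge of the same size standing on its rear end, nozzle up, 172 mm high in all; a bystander. Origin at the centre of its underside.
- plates: Stack of six white saucers, 140 mm wide, 48 mm high; a bystander. Origin at the centre of its underside.
Mind the look-alikes: they are no part of the job. What is shaped like the cartridge but green, pink or turquoise is not meant.

How it is judged:
By the outcome, as a careful person would: the job done as asked, in the order asked, and still so for the second after the job is handed in, with the robot touching nothing.
It also fails if it takes over 72 s, if anything falls off the work surface, if the arm or the gripper's body presses on something with over 40 N, if the wrist force passes 120 N, or if a joint passes its speed limit or range.

ROBOT

A 6-joint arm with a two-finger parallel gripper is mounted at the origin on the work surface. World frame = base frame: x ahead of the robot, y to its left, z up, the work surface at z = 0. Lengths are in mm, angles in rad, forces in N, time in s.
With the tool pointing down it reaches from about 350 to 975 mm from the base axis. Payload 7.1 kg.
Tool frame: the origin (TCP) lies at the very end of the fingers, on their centre line; the grasp point (between the pads) lies ctrl.hold_point_z behind it (ctrl.hold_point_z is the distance from the TCP to the grasp point, in mm); z points along the fingers, y is the line along which they close (so a half turn about z gives the same grasp; the last joint's range is limited). The gripper opens to 88 mm and grips with 3 to 60 N. Pads are 20 mm wide; open, the fingers measure 115 mm over their backs; the gripper's body (75 mm by 178 mm) begins 61 mm behind the grasp point.
Start: joints at [1.164, 0.423, 1.63, -0, 1.089, -0.019], TCP at [236.313, 578.585, 222.675] pointing down, gripper open.
Joint ranges: [-3, 3], [-0.9, 2.11], [0.09, 2.58], [-1.31, 4.45], [0.11, 2.69], [-2.54, 2.54]. Speed limits (rad/s): [2.39, 2.39, 3.01, 3.14, 3.14, 3.14].

INTERFACE

Orientations are given as a rotation vector (axis times angle).
In Python, from workcell import ctrl gives the robot as it stands. The module is installed in compiled form; this text tells all that it offers.
- The arm moves only by the shell command python3 -m creep 'ROWS'. ROWS is JSON, a list of rows, each an object with "translation": the shift along the tool's x, y, z in mm, a list of three; "angular": the turn, a rotation vector about the tool's x, y, z in rad, a list of three; "jaw": the opening, from 0 (shut) to 1 (fully open). A call has exactly 8 rows; each row is the pose to reach, as a shift and turn from the pose commanded when the call began, along the tool's axes at that moment; what a row does not reach only later rows make up. A row lasts 1/8 s, in which the tool goes at most 62.5 mm and 10.7 degrees, less where a joint would pass 70% of its speed; a pose out of reach is approached as far as the arm can. A call with a gripper value outside its range is refused whole. The fingers move at their own pace and stop on an object; the grip force is fixed at half the most. Time passes only in rows, so rows that repeat a pose let the fingers close, or fill a call up. It gives the time, the measured TCP pose, the force, the opening and the grip force at its end, in the units of the state.
- ctrl.get_obs(): the state, without advancing time (a new reading comes with each control period).
- ctrl.get_image(name): name is "scene" or "side" or "wrist"; returns the picture (480x640x3 uint8, red, green, blue); there is no depth.
- ctrl.camera_info(name): a dict with "camera_matrix" (3x3 intrinsics, pixels), "world_from_camera" (4x4, takes a point from camera to world coordinates). Camera axes: x right, y up, looking along -z (the intrinsics and any distortion apply to the point x, -y, -z); pixel columns grow to the right and rows downward; lengths in mm; the calibration is good to about 2 mm. The wrist camera is an equidistant fisheye: a pixel r from the principal point sees the ray r / f radians off the axis. A picture is of the moment at which its call begins: read the wrist's pose just before it. camera_info takes no time and is no camera call; for the wrist camera it gives the pose at the moment of the call.
- ctrl.close_job(): hands the job in; it is judged then, once.
Trained networks look in the newest picture that a camera, given by its name, has taken for a name from the list of things; names that differ only in an ending like _2 or _b are one class to them, and where a whole thing is asked for, a point or a joint stands for the part that bears it (a point fixed in the world has none). Each returns a list of dicts, best first, with "score" (0 to 1); they miss things now and then, are a little off and sometimes report something else, mostly with a low value. They report only what shows in the picture. A call takes as long as a camera call. They do not tell look-alikes from the thing itself.
- ctrl.look_for(camera, label): "rect" ([left, top, right, bottom] in pixels, round what is visible of it).
The state is a dict: "t": time; "qpos": joint angles; "qvel": joint speeds; "joint_torque": joint torques, N m; "ee_pos": TCP position; "orientation": TCP orientation; "ft_force": force on the tool from outside, world axes, zero at the start; "moment": the same for the moment, N m; "width": finger opening in mm; "grasp_force": force on a finger pad.
Only numpy, scipy, OpenCV 4.12 (cv2) and the standard library are available. Lean on these libraries where they do the work, as an engineer would, in place of code of your own. Each camera call takes 0.05 s, during which the arm holds its last target. There are 200 camera calls.

## Working session

There is one attempt and no reset: what is moved stays moved. The work goes in short steps, Python scripts to look and compute and a shell command to move; the robot and the scene stay as the last step left them, time stands still between calls to the robot, and variables do not carry over. Pictures are saved under pics/ and viewed, at most 14 in all, crops included, and the job is handed in when it is done.

```bash
mkdir -p pics; ls; cat > h.py <<'E'
import numpy as np, cv2
from workcell import ctrl
from scipy.spatial.transform import Rotation as R
def ray(cam,px,ci=None):
    ci=ci or ctrl.camera_info(cam); K=np.array(ci["camera_matrix"]);T=np.array(ci["world_from_camera"])
    a=(px[0]-K[0,2])/K[0,0]; b=(px[1]-K[1,2])/K[1,1]
    if cam=="wrist":
        r=np.hypot(a,b); s=np.sin(r)/max(r,1e-9); d=np.array([a*s,-b*s,-np.cos(r)])
    else: d=np.array([a,-b,-1.])
    d=T[:3,:3]@d; return T[:3,3],d/np.linalg.norm(d)
def plane(cam,px,z,ci=None):
    o,d=ray(cam,px,ci); return o+d*(z-o[2])/d[2]
def tri(rs):
    A=sum(np.eye(3)-np.outer(d,d) for o,d in rs); b=sum((np.eye(3)-np.outer(d,d))@o for o,d in rs)
    return np.linalg.solve(A,b)
def proj(cam,P,ci=None):
    ci=ci or ctrl.camera_info(cam); K=np.array(ci["camera_matrix"]);T=np.array(ci["world_from_camera"])
    p=T[:3,:3].T@(np.asarray(P,float)-T[:3,3]); x,y,z=p[0],-p[1],-p[2]
    if cam=="wrist":
        r=np.hypot(x,y); th=np.arctan2(r,z); a,b=x/r*th,y/r*th
    else: a,b=x/z,y/z
    return np.array([K[0,0]*a+K[0,2],K[1,1]*b+K[1,2]])
def snap(cam,name):
    im=ctrl.get_image(cam); cv2.imwrite(f"pics/{name}.png",cv2.cvtColor(im,cv2.COLOR_RGB2BGR)); return im
def rel(pos,rotm):
    """shift/turn from current measured pose to target, in tool axes"""
    o=ctrl.get_obs(); R0=R.from_rotvec(o["orientation"])
    return np.round(R0.inv().apply(np.asarray(pos)-o["ee_pos"]),1), np.round((R0.inv()*rotm).as_rotvec(),3)
E
python3 - <<'E'
from h import *
o=ctrl.get_obs(); print(o, ctrl.hold_point_z)
for c in ["scene","side"]:
    snap(c,c+"0")
    print(c,ctrl.camera_info(c))
    for l in ["gun","pawl_knob","rod_handle","cartridge","pan","rail","bowl","spare","plates","pawl"]:
        print(l,[(np.round(d["rect"]).tolist(),round(d["score"],2)) for d in ctrl.look_for(c,l)][:4])
E
```

```text
pics
{'t': 0.0, 'qpos': array([ 1.16400928e+00,  4.23819609e-01,  1.63070580e+00, -1.81061208e-05,
        1.08859327e+00, -1.90203946e-02]), 'qvel': array([-0.00039162, -0.00012244, -0.00151226, -0.00055759,  0.00099892,
        0.00047985]), 'joint_torque': array([ 3.84938903e-03, -5.44600439e+01, -2.73683435e+01,  6.45741122e-02,
        2.25969264e-02, -7.75971262e-05]), 'ee_pos': array([236.09505245, 578.08122864, 221.90874614]), 'orientation': array([-6.05221267e-01, -3.08243065e+00,  2.34804213e-03]), 'ft_force': array([-0.7032212 ,  0.14284589,  0.16071493]), 'moment': array([0.01053726, 0.05116993, 0.02088965]), 'grasp_force': 0.0, 'width': 87.66915547714896} 18.700000000000003
scene {'camera_matrix': array([[487.08693038,   0.        , 317.39197724],
       [  0.        , 487.08693038, 237.23353639],
       [  0.        ,   0.        ,   1.        ]]), 'world_from_camera': array([[ 4.59893176e-02, -5.79774453e-01,  8.13478067e-01,
         1.53558928e+03],
       [ 9.98871869e-01,  1.70451568e-02, -4.43221405e-02,
        -1.04332096e+02],
       [ 1.18309835e-02,  8.145987
[... 1384 characters left out ...]
1.00000000e+00]])}
gun [([300.0, 161.0, 383.0, 289.0], 0.78)]
pawl_knob [([325.0, 174.0, 336.0, 188.0], 0.46)]
rod_handle [([300.0, 161.0, 339.0, 190.0], 0.7)]
cartridge [([394.0, 213.0, 460.0, 242.0], 0.94), ([249.0, 248.0, 275.0, 309.0], 0.84), ([170.0, 330.0, 250.0, 374.0], 0.78), ([328.0, 191.0, 374.0, 249.0], 0.76)]
pan [([268.0, 313.0, 378.0, 451.0], 0.73), ([211.0, 172.0, 262.0, 214.0], 0.25)]
rail [([278.0, 72.0, 354.0, 187.0], 0.72), ([299.0, 163.0, 384.0, 293.0], 0.45)]
bowl [([405.0, 280.0, 458.0, 319.0], 0.69), ([298.0, 163.0, 338.0, 190.0], 0.56)]
spare [([414.0, 310.0, 446.0, 369.0], 0.64)]
plates [([211.0, 170.0, 260.0, 211.0], 0.92)]
pawl [([331.0, 190.0, 375.0, 247.0], 0.5)]
```

View pics/scene0.png

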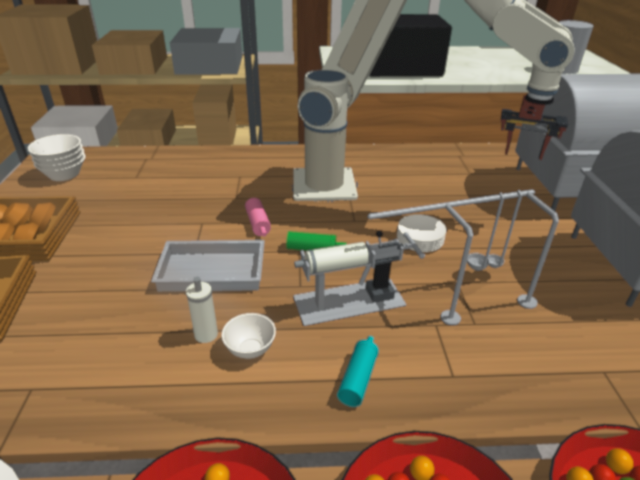

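View pics/side0.png

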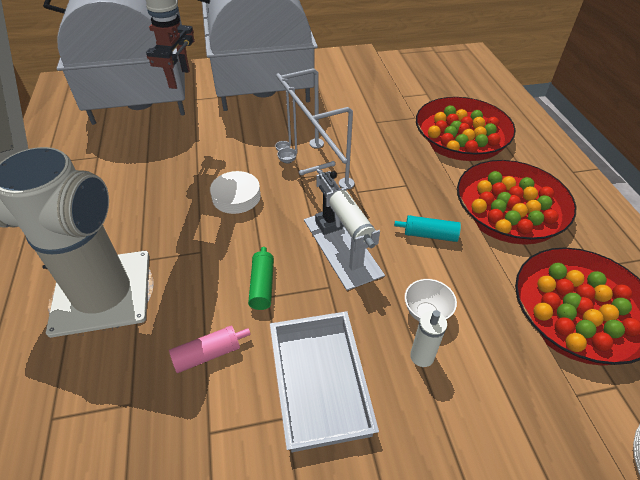

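The scene view shows the gun at about (350,270), its nozzle to the left, and the pan at (210,266). Green, pink and turquoise look-alikes lie nearby. I'll zoom in on the gun in both views.

```bash
python3 - <<'E'
from h import *
a=cv2.imread("pics/scene0.png")[185:330,290:430]; b=cv2.imread("pics/side0.png")[150:295,290:390]
im=np.hstack([cv2.resize(a,None,fx=3.3,fy=4,interpolation=2),cv2.resize(b,None,fx=3.3,fy=4,interpolation=2)]);print(im.shape)
cv2.imwrite("pics/z.png",im)
k=tri([ray("scene",(381,236)),ray("side",(330.5,181))]);print("knob?",k)
print("pan scene", [plane("scene",p,40) for p in [(152,286),(166,242),(265,242),(263,290)]])
print("pan side", [plane("side",p,40).round() for p in [(270,323),(348,313),(378,434),(290,449)]])
E
```

```text
(580, 792, 3)
knob? [588.26076987  97.91410664 180.15626743]
pan scene [array([ 586.93157745, -469.19778703,   40.        ]), array([ 397.72005043, -472.92571801,   40.        ]), array([ 406.06619965, -192.28282262,   40.        ]), array([ 611.23083604, -188.8008624 ,   40.        ])]
pan side [array([ 391., -196.,   40.]), array([ 569., -204.,   40.]), array([ 561., -481.,   40.]), array([ 393., -475.,   40.])]
```

View pics/z.png

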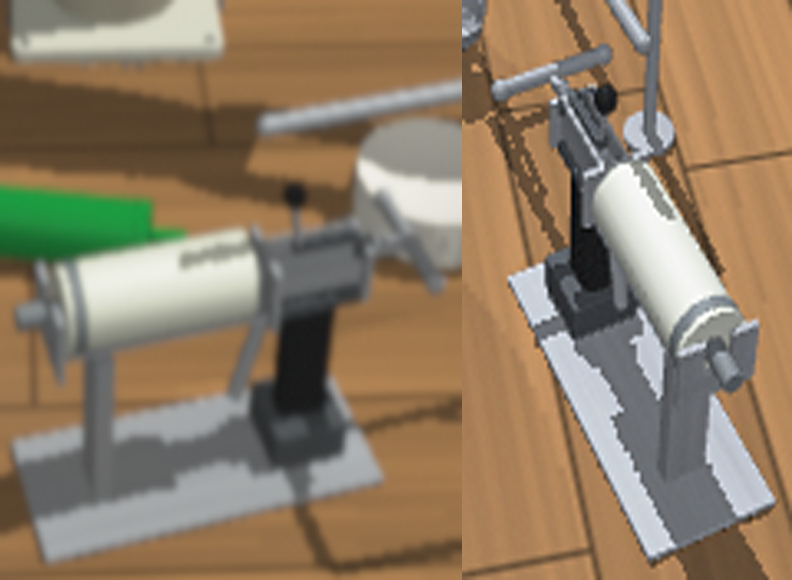

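```bash
cat > fit.py <<'E'
from h import *
from scipy.optimize import least_squares
C={c:ctrl.camera_info(c) for c in ["scene","side"]}
obs=[("scene",(379.1,233.5),"k"),("side",(333,174.3),"k"),("scene",(406.7,235),"h-"),("scene",(421.2,256.3),"h+"),("side",(301.5,173),"h-"),("side",(333.6,163.5),"h+"),
("scene",(295.5,263.8),"n"),("side",(372.7,245.5),"n"),
("scene",(293.6,295),"b--"),("scene",(304.5,325.5),"b+-"),("scene",(405.8,305.5),"b++"),("scene",(390,283),"b-+"),
("side",(303.9,218.8),"b-+"),("side",(348.5,290.5),"b--"),("side",(384.8,275.5),"b+-")]
def loc(n,bx,by,ny):
    if n=="k":return (0,30,200)
    if n[0]=="h":return (43*(1 if n[1]=="+" else -1),125,150)
    if n=="n":return (0,ny,150)
    return (bx+55*(1 if n[1]=="+" else -1),by+135*(1 if n[2]=="+" else -1),4)
def res(p,full=False):
    r=[]
    for c,u,n in obs:
        P=R.from_euler("z",p[2]).apply(loc(n,*p[3:6]))+[p[0],p[1],0]
        r.append(proj(c,P,C[c])-u)
    return np.array(r) if full else np.ravel(r)
s=least_squares(res,[580,60,0.2,0,-60,-178],loss="soft_l1",x_scale=[10,10,.1,10,10,10])
print(s.x.round(3)); r=res(s.x,True)
for o,e in zip(obs,r): print(o[0],o[2],e.round(1))
E
python3 fit.py
```

```text
[ 6.05228e+02  6.38370e+01  2.26000e-01  2.48700e+00 -3.57330e+01
 -1.75381e+02]
scene k [ 0.1 -0.5]
side k [ 1.4 -0.2]
scene h- [-0.5 -0.7]
scene h+ [-0.2 -2. ]
side h- [ 2.1 -1.4]
side h+ [-0.4 -0.3]
scene n [-0.5 -0.5]
side n [-0.  -0.5]
scene b-- [-0.7 -0. ]
scene b+- [-1.1 -0.8]
scene b++ [ 0.6 -0.7]
scene b-+ [-0.3 -5.3]
side b-+ [ 1.3 -0.5]
side b-- [-0.4 -1.2]
side b+- [ 2.1 -0.6]
```

```bash
cat >> h.py <<'E'
G=np.array([605.2,63.8,0]); YAW=0.226
def gl(p): return R.from_euler("z",YAW).apply(p)+G
def gi(p): return R.from_euler("z",-YAW).apply(np.asarray(p)-G)
def lean(deg,sy=1):
    a=np.radians(deg); z=np.array([np.sin(a),0,-np.cos(a)]); y=np.array([0,sy,0.]); M=np.array([np.cross(y,z),y,z]).T
    return R.from_euler("z",YAW)*R.from_matrix(M)
def goto(hold,rot,back=0):
    """hold point in gun frame; tool retreated by back"""
    hz=ctrl.hold_point_z; z=rot.apply([0,0,1]); p=gl(hold)+z*(hz-back); return rel(p,rot)
E
python3 - <<'E'
from h import *
for sy in (1,-1):
    print(sy,goto([0,30,200],lean(40,sy),90))
E
```

```text
1 (array([-481.4, -339. ,  -31.9]), array([-0.214, -0.676, -0.588]))
-1 (array([-481.4, -339. ,  -31.9]), array([-0.872,  0.276,  2.397]))
```

```bash
python3 -m creep '[{"translation":[-60,-42,-4],"angular":[-0.03,-0.08,-0.07],"jaw":0.45},{"translation":[-120,-85,-8],"angular":[-0.05,-0.17,-0.15],"jaw":0.45},{"translation":[-180,-127,-12],"angular":[-0.08,-0.25,-0.22],"jaw":0.45},{"translation":[-240,-170,-16],"angular":[-0.11,-0.34,-0.29],"jaw":0.45},{"translation":[-300,-212,-20],"angular":[-0.13,-0.42,-0.37],"jaw":0.45},{"translation":[-360,-254,-24],"angular":[-0.16,-0.51,-0.44],"jaw":0.45},{"translation":[-420,-296,-28],"angular":[-0.19,-0.59,-0.51],"jaw":0.45},{"translation":[-481,-339,-32],"angular":[-0.214,-0.676,-0.588],"jaw":0.45}]'
python3 - <<'E'
from h import *
print(goto([0,30,200],lean(40),90), ctrl.get_obs()["qpos"])
E
```

```text
t: 2.1
ee_pos: [495.5, 173.0, 248.0]
orientation: [-0.253, 2.461, 0.107]
ft_force: [0.2, 1.6, -0.0]
width: 39.4
grasp_force: 0.0
(array([ -34.9, -100.3,   17.5]), array([-0.   , -0.028, -0.021])) [ 0.36338392  0.05012601  2.26066915 -0.47902278  0.18528632 -0.96971182]
```

```bash
python3 -m creep '[{"translation":[-9,-25,4],"angular":[0,-0.01,-0.01],"jaw":0.45},{"translation":[-18,-50,9],"angular":[0,-0.02,-0.01],"jaw":0.45},{"translation":[-27,-75,13],"angular":[0,-0.028,-0.02],"jaw":0.45},{"translation":[-35,-100,17],"angular":[0,-0.028,-0.02],"jaw":0.45},{"translation":[-35,-100,17],"angular":[0,-0.028,-0.02],"jaw":0.45},{"translation":[-35,-100,17],"angular":[0,-0.028,-0.02],"jaw":0.45},{"translation":[-35,-100,17],"angular":[0,-0.028,-0.02],"jaw":0.45},{"translation":[-35,-100,17],"angular":[0,-0.028,-0.02],"jaw":0.45}]'
python3 - <<'E'
from h import *
o=ctrl.get_obs(); ci=ctrl.camera_info("wrist"); snap("wrist","w1")
np.save("ci_w1.npy",ci,allow_pickle=True)
print(goto([0,30,200],lean(40),90), o["qpos"])
for n,p in dict(k=[0,30,200],h=[0,125,150],hm=[-45,125,150],hp=[45,125,150],pin=[0,80,160],rail=[12,0,262]).items(): print(n,proj("wrist",gl(p),ci).round(1))
for l in ["pawl_knob","rod_handle","cartridge","rail"]:
    print(l,[(np.round(d["rect"]).tolist(),round(d["score"],2)) for d in ctrl.look_for("wrist",l)][:3])
E
```

```text
t: 3.1
ee_pos: [552.5, 85.6, 254.1]
orientation: [-0.274, 2.434, 0.102]
ft_force: [-0.5, 0.3, -0.1]
width: 39.4
grasp_force: 0.0
(array([-0.7, -3.1, -0. ]), array([ 0.001, -0.003, -0.002])) [ 0.08041718  0.09228172  2.20863594  0.55934197  0.17787017 -2.23286107]
k [310.2 256.3]
h [435.4 200.9]
hm [450.6 156.6]
hp [422.4 236.3]
pin [379.5 210.1]
rail [260.2 352.4]
pawl_knob [([300.0, 202.0, 391.0, 271.0], 0.75), ([1.0, 127.0, 18.0, 180.0], 0.48)]
rod_handle [([258.0, 145.0, 463.0, 241.0], 0.59), ([16.0, 156.0, 86.0, 229.0], 0.3)]
cartridge [([194.0, 235.0, 262.0, 283.0], 0.61), ([69.0, 164.0, 269.0, 237.0], 0.56)]
rail [([420.0, 111.0, 639.0, 318.0], 0.61)]
```

View pics/w1.png

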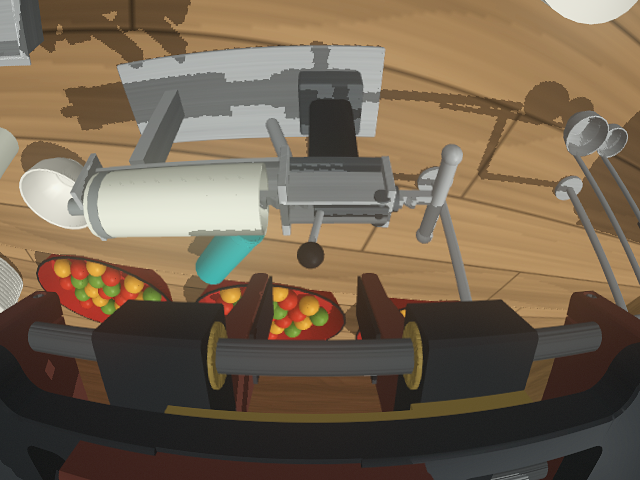

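The wrist view shows the knob at (311,255), 1 px from the prediction, and the handle ends at (452,152) and (424,237). The gun pose is good. q5 is near its limit, so I'll lean 32° instead.

```bash
python3 - <<'E'
from h import *
print(goto([0,30,202],lean(32),60))
E
```

```text
(array([-7.7, -2.8, 28.8]), array([ 0.001,  0.137, -0.003]))
```

```bash
python3 -m creep '[{"translation":[-3,-1,7],"angular":[0,0.05,0],"jaw":0.45},{"translation":[-6,-2,15],"angular":[0,0.1,0],"jaw":0.45},{"translation":[-8,-3,29],"angular":[0,0.137,-0.003],"jaw":0.45},{"translation":[-8,-3,29],"angular":[0,0.137,-0.003],"jaw":0.45},{"translation":[-8,-3,29],"angular":[0,0.137,-0.003],"jaw":0.45},{"translation":[-8,-3,29],"angular":[0,0.137,-0.003],"jaw":0.45},{"translation":[-8,-3,29],"angular":[0,0.137,-0.003],"jaw":0.45},{"translation":[-8,-3,29],"angular":[0,0.137,-0.003],"jaw":0.45}]'
python3 - <<'E'
from h import *
print(goto([0,30,202],lean(32),0),ctrl.get_obs()["qpos"].round(2))
E
```

```text
t: 4.35
ee_pos: [577.5, 87.6, 237.2]
orientation: [-0.292, 2.569, 0.084]
ft_force: [-0.4, -0.3, 0.1]
width: 39.4
grasp_force: 0.0
(array([ 0.3,  0.6, 60. ]), array([ 0.001, -0.   , -0.   ])) [ 0.09  0.17  2.09  0.22  0.34 -1.89]
```

```bash
python3 -m creep '[{"translation":[0,0,15],"angular":[0,0,0],"jaw":0.45},{"translation":[0,0.5,30],"angular":[0,0,0],"jaw":0.45},{"translation":[0,0.5,45],"angular":[0,0,0],"jaw":0.45},{"translation":[0,0.5,60],"angular":[0,0,0],"jaw":0.45},{"translation":[0,0.5,60],"angular":[0,0,0],"jaw":0.4},{"translation":[0,0.5,60],"angular":[0,0,0],"jaw":0.3},{"translation":[0,0.5,60],"angular":[0,0,0],"jaw":0.3},{"translation":[0,0.5,60],"angular":[0,0,0],"jaw":0.3}]'
python3 - <<'E'
from h import *
ci=ctrl.camera_info("wrist"); snap("wrist","w2"); print(proj("wrist",gl([0,30,200]),ci).round())
r=lean(32)
for dy,dz in [(6,6),(14,13),(22,18),(30,21)]: print(goto([0,30+dy,202+dz],r)[0])
E
```

```text
t: 5.35
ee_pos: [608.7, 95.2, 186.7]
orientation: [-0.292, 2.568, 0.084]
ft_force: [-0.3, -0.2, 0.6]
width: 26.3
grasp_force: 0.0
[315. 308.]
[-2.5  6.1 -4.9]
[ -6.2  14.1 -10.8]
[ -8.8  22.1 -15.1]
[-10.4  30.1 -17.6]
```

View pics/w2.png

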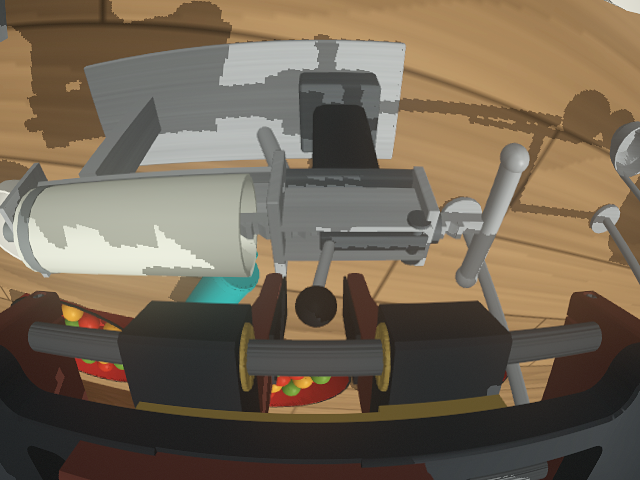

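The knob sits centred between the fingers at (316,307). Now I'll follow its arc.

```bash
python3 -m creep '[{"translation":[-1,3,-2],"angular":[0,0,0],"jaw":0.3},{"translation":[-2.5,6,-5],"angular":[0,0,0],"jaw":0.3},{"translation":[-4,10,-8],"angular":[0,0,0],"jaw":0.3},{"translation":[-6,14,-11],"angular":[0,0,0],"jaw":0.3},{"translation":[-7.5,18,-13],"angular":[0,0,0],"jaw":0.3},{"translation":[-9,22,-15],"angular":[0,0,0],"jaw":0.3},{"translation":[-10,26,-17],"angular":[0,0,0],"jaw":0.3},{"translation":[-10.5,30,-18],"angular":[0,0,0],"jaw":0.3}]'
python3 -m creep '[{"translation":[0,0,0],"angular":[0,0,0],"jaw":0.3},{"translation":[0,0,0],"angular":[0,0,0],"jaw":0.3},{"translation":[0,-3,0],"angular":[0,0,0],"jaw":0.45},{"translation":[0,-3,0],"angular":[0,0,0],"jaw":0.45},{"translation":[0,-3,-15],"angular":[0,0,0],"jaw":0.45},{"translation":[0,-3,-30],"angular":[0,0,0],"jaw":0.45},{"translation":[0,-3,-45],"angular":[0,0,0],"jaw":0.45},{"translation":[0,-3,-60],"angular":[0,0,0],"jaw":0.45}]'
python3 - <<'E'
from h import *
ci=ctrl.camera_info("wrist"); im=snap("wrist","w3")
cv2.imwrite("pics/w3c.png",cv2.cvtColor(im,4)[120:360,200:520])
for f in (0,.3,.4,.5,.6):
    a=np.arctan2(40,-50)-f; print(f,proj("wrist",gl([0,80+64.03*np.cos(a),160+64.03*np.sin(a)]),ci).round())
print(goto([-26,125,150],lean(32),60),ctrl.get_obs()["qpos"].round(2))
E
```

```text
t: 6.4
ee_pos: [601.5, 124.5, 207.7]
orientation: [-0.292, 2.568, 0.084]
ft_force: [0.4, -3.4, 2.3]
width: 26.6
grasp_force: 1.5
t: 7.4
ee_pos: [570.4, 114.1, 259.3]
orientation: [-0.292, 2.568, 0.084]
ft_force: [-0.2, 0.2, 0.2]
width: 39.6
grasp_force: 0.0
0 [272. 240.]
0.3 [294. 255.]
0.4 [303. 260.]
0.5 [312. 263.]
0.6 [323. 266.]
(array([61.6, 68.1, 50.7]), array([0.   , 0.002, 0.   ])) [ 0.16  0.13  2.07  0.1   0.38 -1.72]
```

View pics/w3c.png

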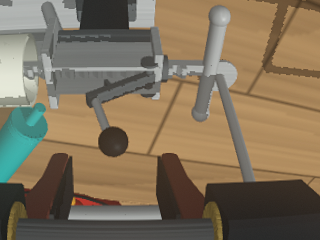

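The pawl is at about 0.5 rad, with the knob at (313,262). Next is the handle.

```bash
python3 -m creep '[{"translation":[25,0,-5],"angular":[0,0,0],"jaw":0.33},{"translation":[50,5,-5],"angular":[0,0,0],"jaw":0.33},{"translation":[63,40,10],"angular":[0,0,0],"jaw":0.33},{"translation":[63,68,35],"angular":[0,0,0],"jaw":0.33},{"translation":[63,68,50],"angular":[0,0.002,0],"jaw":0.33},{"translation":[63,68,50],"angular":[0,0.002,0],"jaw":0.33},{"translation":[63,68,50],"angular":[0,0.002,0],"jaw":0.33},{"translation":[63,68,50],"angular":[0,0.002,0],"jaw":0.33}]'
python3 - <<'E'
from h import *
ci=ctrl.camera_info("wrist"); im=snap("wrist","w4"); 
print(proj("wrist",gl([-45,125,150]),ci).round(),proj("wrist",gl([45,125,150]),ci).round())
print(goto([-28,125,150],lean(32),0),ctrl.get_obs()["qpos"].round(2))
E
```

```text
t: 8.45
ee_pos: [529.7, 173.8, 182.8]
orientation: [-0.29, 2.57, 0.084]
ft_force: [-0.0, 0.8, 0.7]
width: 29.4
grasp_force: 0.0
[317. 251.] [316. 335.]
(array([-0.5,  0.8, 57.7]), array([ 0.   , -0.001, -0.001])) [ 0.32  0.23  2.18 -0.3   0.18 -1.19]
```

View pics/w4.png

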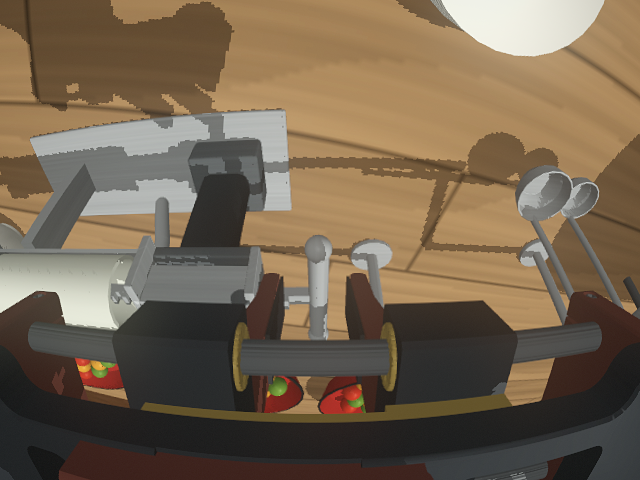

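```bash
python3 - <<'E'
from h import *
print(goto([-28,125,150],lean(20),58),goto([-28,125,150],lean(20),0))
E
```

```text
(array([-8.6,  0.8,  0.5]), array([ 0.   ,  0.208, -0.001])) (array([ 3.4,  0.8, 57.3]), array([ 0.   ,  0.208, -0.001]))
```

```bash
python3 -m creep '[{"translation":[-4,1,0],"angular":[0,0.1,0],"jaw":0.33},{"translation":[-8.5,1,0],"angular":[0,0.208,0],"jaw":0.33},{"translation":[-5.5,1,15],"angular":[0,0.208,0],"jaw":0.33},{"translation":[-2.5,1,29],"angular":[0,0.208,0],"jaw":0.33},{"translation":[0.5,1,43],"angular":[0,0.208,0],"jaw":0.33},{"translation":[3.4,1,57],"angular":[0,0.208,0],"jaw":0.33},{"translation":[3.4,1,57],"angular":[0,0.208,0],"jaw":0.33},{"translation":[3.4,1,57],"angular":[0,0.208,0],"jaw":0.33}]'
python3 -m creep '[{"translation":[0,0,0],"angular":[0,0,0],"jaw":0.2},{"translation":[0,0,0],"angular":[0,0,0],"jaw":0.1},{"translation":[0,0,0],"angular":[0,0,0],"jaw":0.05},{"translation":[0,0,0],"angular":[0,0,0],"jaw":0.05},{"translation":[0,0,0],"angular":[0,0,0],"jaw":0.05},{"translation":[0,5,0],"angular":[0,0,0],"jaw":0.05},{"translation":[0,10,0],"angular":[0,0,0],"jaw":0.05},{"translation":[0,15,0],"angular":[0,0,0],"jaw":0.05}]'
python3 - <<'E'
from h import *
print(goto([-28,259,150],lean(20),0),ctrl.get_obs()["qpos"].round(2))
E
```

```text
t: 9.5
ee_pos: [555.6, 181.6, 131.8]
orientation: [-0.316, 2.777, 0.056]
ft_force: [0.2, 0.4, -0.1]
width: 29.2
grasp_force: 0.0
t: 10.5
ee_pos: [552.6, 195.8, 132.4]
orientation: [-0.315, 2.777, 0.055]
ft_force: [-1.5, -5.2, 6.1]
width: 10.9
grasp_force: 30.0
(array([-1.000e-01,  1.186e+02, -0.000e+00]), array([-0., -0.,  0.])) [ 0.34  0.39  2.02 -0.1   0.39 -1.37]
```

```bash
python3 -m creep '[{"translation":[0,13,0],"angular":[0,0,0],"jaw":0.05},{"translation":[0,26,0],"angular":[0,0,0],"jaw":0.05},{"translation":[0,39,0],"angular":[0,0,0],"jaw":0.05},{"translation":[0,52,0],"angular":[0,0,0],"jaw":0.05},{"translation":[0,65,0],"angular":[0,0,0],"jaw":0.05},{"translation":[0,78,0],"angular":[0,0,0],"jaw":0.05},{"translation":[0,91,0],"angular":[0,0,0],"jaw":0.05},{"translation":[0,104,0],"angular":[0,0,0],"jaw":0.05}]'
python3 -m creep '[{"translation":[0,3,0],"angular":[0,0,0],"jaw":0.05},{"translation":[0,6,0],"angular":[0,0,0],"jaw":0.05},{"translation":[0,9,0],"angular":[0,0,0],"jaw":0.05},{"translation":[0,11,0],"angular":[0,0,0],"jaw":0.05},{"translation":[0,13,0],"angular":[0,0,0],"jaw":0.05},{"translation":[0,14,0],"angular":[0,0,0],"jaw":0.05},{"translation":[0,14,0],"angular":[0,0,0],"jaw":0.05},{"translation":[0,14,0],"angular":[0,0,0],"jaw":0.05}]'
python3 - <<'E'
from h import *
print(goto([-28,259,150],lean(20),0),ctrl.get_obs()["ft_force"],ctrl.get_obs()["qpos"].round(2))
E
```

```text
t: 11.5
ee_pos: [528.6, 297.0, 132.3]
orientation: [-0.315, 2.778, 0.054]
ft_force: [-3.2, -4.8, 9.3]
width: 11.5
grasp_force: 30.0
t: 12.5
ee_pos: [525.4, 310.5, 132.3]
orientation: [-0.315, 2.778, 0.055]
ft_force: [-5.1, -4.3, 9.5]
width: 11.1
grasp_force: 30.0
(array([-0.8,  0.7,  0.2]), array([-0.   , -0.002,  0.   ])) [-5.05511324 -4.29778686  9.54954408] [ 0.57  0.42  1.95 -0.27  0.45 -1.  ]
```

```bash
python3 -m creep '[{"translation":[0,0.5,0],"angular":[0,0,0],"jaw":0.05},{"translation":[0,1,0],"angular":[0,0,0],"jaw":0.05},{"translation":[0,1.5,0],"angular":[0,0,0],"jaw":0.05},{"translation":[0,2,0],"angular":[0,0,0],"jaw":0.05},{"translation":[0,2.5,0],"angular":[0,0,0],"jaw":0.05},{"translation":[0,3,0],"angular":[0,0,0],"jaw":0.05},{"translation":[0,3,0],"angular":[0,0,0],"jaw":0.05},{"translation":[0,3,0],"angular":[0,0,0],"jaw":0.05}]'
```

```text
t: 13.5
ee_pos: [525.1, 311.5, 132.3]
orientation: [-0.315, 2.779, 0.051]
ft_force: [0.1, -15.2, 11.5]
width: 10.9
grasp_force: 30.0
```

```bash
python3 -m creep '[{"translation":[0,-1,0],"angular":[0,0,0],"jaw":0.2},{"translation":[0,-1,0],"angular":[0,0,0],"jaw":0.4},{"translation":[0,-1,0],"angular":[0,0,0],"jaw":0.4},{"translation":[0,-1,0],"angular":[0,0,0],"jaw":0.4},{"translation":[0,-1,-20],"angular":[0,0,0],"jaw":0.4},{"translation":[10,-1,-45],"angular":[0,0,0],"jaw":0.5},{"translation":[30,-1,-70],"angular":[0,0,0],"jaw":0.7},{"translation":[60,-1,-100],"angular":[0,0,0],"jaw":1}]'
python3 - <<'E'
from h import *
snap("side","s5");snap("scene","c5")
print([(np.round(d["rect"]).tolist(),round(d["score"],2)) for d in ctrl.look_for("side","rod_handle")][:3])
a=cv2.imread("pics/side0.png");
for c in ("side","scene"): print(c,[proj(c,gl(p)).round().tolist() for p in ([-45,259,150],[45,259,150])])
i=np.hstack([cv2.resize(cv2.imread("pics/s5.png")[110:270,250:410],None,fx=2.4,fy=2.4),cv2.resize(cv2.imread("pics/c5.png")[170:330,290:450],None,fx=2.4,fy=2.4)]); cv2.imwrite("pics/z5.png",i)
# upright pose, closing along gun x: candidates
for s in (1,-1):
    M=np.array([[0,s,0],[s,0,0],[0,0,-1]]).T.astype(float)
    r=R.from_euler("z",YAW)*R.from_matrix(M); print(s,goto([0,-76,150],r,100),goto([0,-40,150],r,140))
print(ctrl.get_obs()["qpos"].round(2))
E
```

```text
t: 14.5
ee_pos: [436.8, 292.9, 206.0]
orientation: [-0.315, 2.777, 0.057]
ft_force: [0.5, 0.8, 0.8]
width: 60.5
grasp_force: 0.0
[([278.0, 135.0, 328.0, 173.0], 0.73), ([283.0, 136.0, 383.0, 294.0], 0.46)]
side [[284.0, 143.0], [314.0, 136.0]]
scene [[453.0, 226.0], [471.0, 246.0]]
1 (array([-114.5, -337.4,   14.8]), array([0.275, 0.273, 1.555])) (array([-128.2, -301.3,  -22.7]), array([0.275, 0.273, 1.555]))
-1 (array([-114.5, -337.4,   14.8]), array([-0.273,  0.275, -1.552])) (array([-128.2, -301.3,  -22.7]), array([-0.273,  0.275, -1.552]))
[ 0.65  0.18  2.08 -0.26  0.57 -0.95]
```

View pics/z5.png

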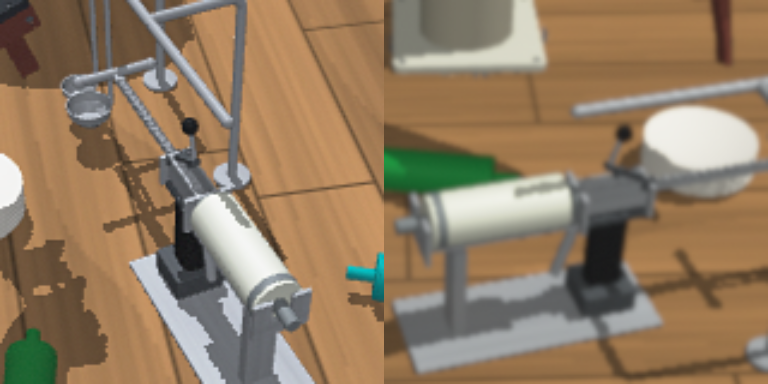

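Rod fully back: handle end at (282,144) against (284,143) expected. Now the cartridge, via a waypoint clear of the rail.

```bash
cat >> h.py <<'E'
def up(yaw): return R.from_euler("z",yaw)*R.from_matrix(np.array([[0,1,0],[1,0,0],[0,0,-1.]]).T)
E
python3 - <<'E'
from h import *
print(goto([-130,-76,250],up(YAW)))
E
```

```text
(array([   7.7, -337.2,  -29.7]), array([0.275, 0.273, 1.555]))
```

```bash
python3 -m creep '[{"translation":[1,-35,-5],"angular":[0.03,0.03,0.15],"jaw":1},{"translation":[2,-75,-10],"angular":[0.06,0.06,0.32],"jaw":1},{"translation":[3,-120,-15],"angular":[0.09,0.09,0.49],"jaw":1},{"translation":[4,-165,-20],"angular":[0.12,0.12,0.66],"jaw":1},{"translation":[5,-210,-25],"angular":[0.15,0.15,0.83],"jaw":1},{"translation":[6,-255,-28],"angular":[0.18,0.18,1.0],"jaw":1},{"translation":[7,-300,-30],"angular":[0.21,0.21,1.17],"jaw":1},{"translation":[8,-337,-30],"angular":[0.24,0.24,1.34],"jaw":1}]'
python3 - <<'E'
from h import *
print(goto([-130,-76,250],up(YAW)),goto([0,-76,250],up(YAW)),ctrl.get_obs()["qpos"].round(2))
E
```

```text
t: 15.65
ee_pos: [496.8, -41.6, 230.6]
orientation: [1.667, 2.606, 0.003]
ft_force: [-0.0, 0.0, 0.1]
width: 87.9
grasp_force: 0.0
(array([ 2.5, -0.2, -0.8]), array([0.032, 0.036, 0.207])) (array([-24.1, 126.9,   3.8]), array([0.032, 0.036, 0.207])) [-0.09  0.21  1.92 -0.02  0.97 -0.51]
```

```bash
python3 -m creep '[{"translation":[2,0,0],"angular":[0.02,0.02,0.1],"jaw":1},{"translation":[2,0,0],"angular":[0.032,0.036,0.207],"jaw":1},{"translation":[-4,30,0],"angular":[0.032,0.036,0.207],"jaw":1},{"translation":[-11,65,0],"angular":[0.032,0.036,0.207],"jaw":1},{"translation":[-18,100,2],"angular":[0.032,0.036,0.207],"jaw":1},{"translation":[-24,127,4],"angular":[0.032,0.036,0.207],"jaw":1},{"translation":[-24,127,4],"angular":[0.032,0.036,0.207],"jaw":1},{"translation":[-24,127,4],"angular":[0.032,0.036,0.207],"jaw":1}]'
python3 - <<'E'
from h import *
ci=ctrl.camera_info("wrist"); snap("wrist","w6")
for p in ([27,-146,150],[-27,-146,150],[27,-6,150],[-27,-6,150],[0,-178,150]): print(proj("wrist",gl(p),ci).round())
print(goto([0,-76,150],up(YAW)),ctrl.get_obs()["qpos"].round(2))
E
```

```text
t: 16.65
ee_pos: [620.1, -7.6, 230.4]
orientation: [-1.949, -2.463, 0.003]
ft_force: [-1.0, -0.3, 0.6]
width: 87.6
grasp_force: 0.0
[353. 344.]
[280. 344.]
[360. 150.]
[276. 149.]
[316. 379.]
(array([-3. ,  1.8, 99.4]), array([-0.001,  0.001,  0.006])) [-0.03  0.41  1.63 -0.    1.1  -0.26]
```

View pics/w6.png

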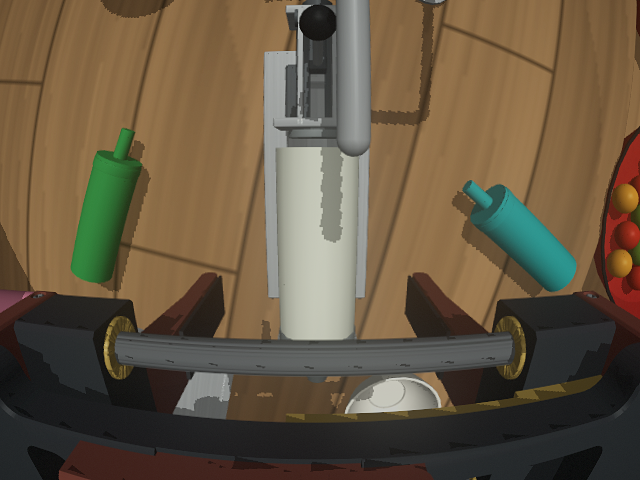

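```bash
python3 - <<'E'
from h import *
T=ctrl.camera_info("wrist")["world_from_camera"]; print(gi(T[:3,3]).round(),gi(ctrl.get_obs()["ee_pos"]).round())
o,d=ray("wrist",(353,150)); print(gi(o+d*(262-o[2])/d[2]).round())
E
```

```text
[ -2.  -6. 392.] [ -2. -73. 231.]
[ 11.  -6. 262.]
```

The wrist camera sits toward the rail, so I'll grasp 20 mm farther forward for clearance.

```bash
python3 - <<'E'
from h import *
print(goto([0,-96,152],up(YAW)))
E
python3 -m creep '[{"translation":[10,1,0],"angular":[0,0,0.006],"jaw":1},{"translation":[20,2,0],"angular":[0,0,0.006],"jaw":1},{"translation":[20,2,20],"angular":[0,0,0.006],"jaw":1},{"translation":[20,2,40],"angular":[0,0,0.006],"jaw":1},{"translation":[20,2,60],"angular":[0,0,0.006],"jaw":1},{"translation":[20,2,60],"angular":[0,0,0.006],"jaw":1},{"translation":[20,2,60],"angular":[0,0,0.006],"jaw":1},{"translation":[20,2,60],"angular":[0,0,0.006],"jaw":1}]'
python3 - <<'E'
from h import *
print(goto([0,-96,152],up(YAW)),gi(ctrl.get_obs()["ee_pos"]))
E
```

```text
(array([-23. ,   1.7,  97.4]), array([-0.001,  0.001,  0.006]))
t: 17.7
ee_pos: [618.7, 12.7, 172.4]
orientation: [1.955, 2.456, 0.001]
ft_force: [1.3, 0.3, -0.0]
width: 88.1
grasp_force: 0.0
(array([-43.1,  -1.8,  39.2]), array([0.002, 0.001, 0.   ])) [  1.71160929 -52.83046412 172.43920385]
```

I went the wrong way along tool x, with no contact. Correcting.

```bash
python3 -m creep '[{"translation":[-20,-1,0],"angular":[0,0,0],"jaw":1},{"translation":[-43,-1.8,0],"angular":[0,0,0],"jaw":1},{"translation":[-43,-1.8,10],"angular":[0,0,0],"jaw":1},{"translation":[-43,-1.8,25],"angular":[0,0,0],"jaw":1},{"translation":[-43,-1.8,39],"angular":[0,0,0],"jaw":1},{"translation":[-43,-1.8,39],"angular":[0,0,0],"jaw":1},{"translation":[-43,-1.8,39],"angular":[0,0,0],"jaw":1},{"translation":[-43,-1.8,39],"angular":[0,0,0],"jaw":1}]'
python3 -m creep '[{"translation":[0,0,0],"angular":[0,0,0],"jaw":0.8},{"translation":[0,0,0],"angular":[0,0,0],"jaw":0.7},{"translation":[0,0,0],"angular":[0,0,0],"jaw":0.6},{"translation":[0,0,0],"angular":[0,0,0],"jaw":0.55},{"translation":[0,0,0],"angular":[0,0,0],"jaw":0.5},{"translation":[0,0,0],"angular":[0,0,0],"jaw":0.5},{"translation":[0,0,0],"angular":[0,0,0],"jaw":0.5},{"translation":[0,0,0],"angular":[0,0,0],"jaw":0.5}]'
```

```text
t: 18.7
ee_pos: [626.4, -29.6, 132.9]
orientation: [1.955, 2.457, -0.0]
ft_force: [0.4, -0.3, -0.3]
width: 88.0
grasp_force: 0.0
t: 19.7
ee_pos: [626.6, -29.8, 132.7]
orientation: [1.955, 2.457, 0.0]
ft_force: [3.2, -0.2, 0.8]
width: 53.7
grasp_force: 30.0
```

```bash
python3 -m creep '[{"translation":[0,0,-5],"angular":[0,0,0],"jaw":0.5},{"translation":[0,0,-15],"angular":[0,0,0],"jaw":0.5},{"translation":[0,0,-25],"angular":[0,0,0],"jaw":0.5},{"translation":[0,0,-40],"angular":[0,0,0],"jaw":0.5},{"translation":[0,0,-60],"angular":[0,0,0],"jaw":0.5},{"translation":[0,0,-80],"angular":[0,0,0],"jaw":0.5},{"translation":[0,0,-100],"angular":[0,0,0],"jaw":0.5},{"translation":[0,0,-110],"angular":[0,0,0],"jaw":0.5}]'
python3 - <<'E'
from h import *
o=ctrl.get_obs(); print(o["width"],o["ft_force"],o["ee_pos"],o["qpos"].round(2))
S=cv2.imread("pics/side0.png"); Z=cv2.imread("pics/scene0.png")
print([rel([480,-300,230],up(y)) for y in (0,)])
# pan fit from flange corners (z=40), side view and scene view
from scipy.optimize import least_squares
ob=[("side",(270,323)),("side",(348,313)),("side",(378,434)),("side",(290,449))]
L=[(-89,139.5),(89,139.5),(89,-139.5),(-89,-139.5)]
C=ctrl.camera_info("side")
f=lambda p:np.ravel([proj("side",R.from_euler("z",p[2]).apply([*l,40])+[p[0],p[1],0],C)-u for (c,u),l in zip(ob,L)])
s=least_squares(f,[478,-338,0],x_scale=[10,10,.1]); print(s.x,s.fun.round(1))
C2=ctrl.camera_info("scene"); print([proj("scene",R.from_euler("z",s.x[2]).apply([*l,40])+[s.x[0],s.x[1],0],C2).round() for l in L])
b=ctrl.look_for
snap("side","s7"); cv2.imwrite("pics/z7.png",np.hstack([cv2.resize(cv2.imread("pics/s7.png")[160:460,250:470],(440,600)),cv2.resize(Z[220:310,140:280],(360,232))[:,:].copy() if 0 else np.vstack([cv2.resize(Z[225:345,145:285],(350,300)),np.zeros((300,350,3),np.uint8)])]))
E
```

```text
t: 20.7
ee_pos: [625.3, -30.3, 243.8]
orientation: [1.955, 2.458, -0.003]
ft_force: [-3.6, -3.2, -3.2]
width: 53.9
grasp_force: 30.0
53.8538903558106 [-3.62347153 -3.15950454 -3.23097729] [625.28200968 -30.25746397 243.80203982] [-0.07  0.4   1.61 -0.    1.13 -0.29]
[(array([-230.1, -202.2,   14.5]), array([-0.001,  0.002,  0.227]))]
[ 4.78990095e+02 -3.38512748e+02 -1.81328028e-02] [ 0.7  0.5  0.3 -1.5  2.  -1.1 -2.8  1.5]
[array([263., 239.]), array([259., 280.]), array([150., 281.]), array([166., 240.])]
```

View pics/z7.png

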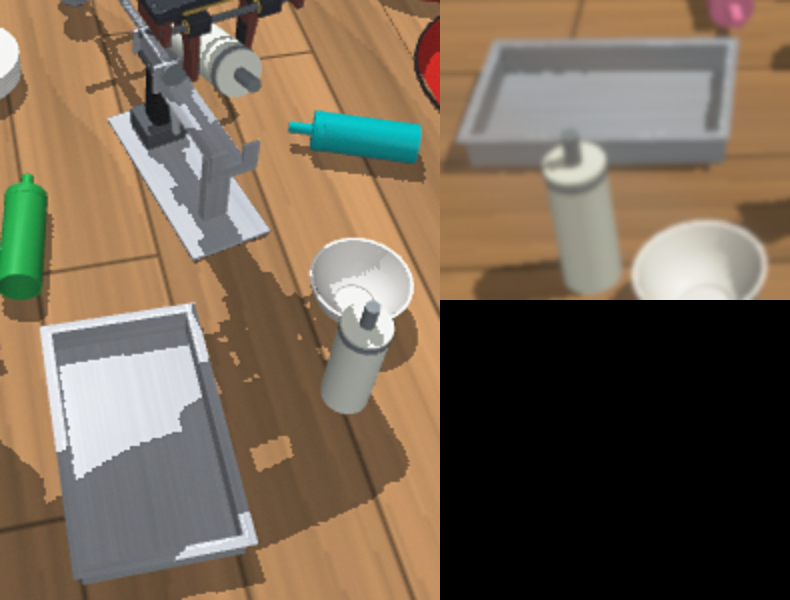

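The cartridge is held clear of the gun at (230,65), and the pan fit agrees in both views. Next I check where the spare stands relative to the pan.

```bash
python3 - <<'E'
from h import *
print("spare top", tri([ray("side",(250+370/2,160+310/2)),ray("scene",(145+130/2.5,225+135/2.5))]), "bowl base side",plane("side",(405,305),20))
print(rel([470,-338,200],up(-.015)))
E
```

```text
spare top [ 711.21645944 -321.23501753  164.69109864] bowl base side [ 710.57966284 -196.37754551   20.        ]
(array([-264.8, -220.9,   45.1]), array([0.   , 0.002, 0.242]))
```

```bash
python3 -m creep '[{"translation":[-25,-20,0],"angular":[0,0,0.02],"jaw":0.5},{"translation":[-60,-50,0],"angular":[0,0,0.05],"jaw":0.5},{"translation":[-100,-82,0],"angular":[0,0,0.09],"jaw":0.5},{"translation":[-140,-115,10],"angular":[0,0,0.13],"jaw":0.5},{"translation":[-180,-148,20],"angular":[0,0,0.17],"jaw":0.5},{"translation":[-220,-180,35],"angular":[0,0,0.21],"jaw":0.5},{"translation":[-250,-205,45],"angular":[0,0,0.24],"jaw":0.5},{"translation":[-264,-217,45],"angular":[0,0,0.242],"jaw":0.5}]'
python3 -m creep '[{"translation":[0,0,0],"angular":[0,0,0],"jaw":0.5},{"translation":[0,0,0],"angular":[0,0,0],"jaw":0.5},{"translation":[0,0,20],"angular":[0,0,0],"jaw":0.5},{"translation":[0,0,40],"angular":[0,0,0],"jaw":0.5},{"translation":[0,0,60],"angular":[0,0,0],"jaw":0.5},{"translation":[0,0,80],"angular":[0,0,0],"jaw":0.5},{"translation":[0,0,100],"angular":[0,0,0],"jaw":0.5},{"translation":[0,0,110],"angular":[0,0,0],"jaw":0.5}]'
python3 - <<'E'
from h import *
o=ctrl.get_obs(); print(rel([475,-338,14],up(-.015)),o["width"],o["ft_force"])
snap("side","s8");snap("wrist","w8")
cv2.imwrite("pics/z8.png",np.hstack([cv2.imread("pics/s8.png")[250:480,230:450],cv2.resize(cv2.imread("pics/w8.png"),(307,230))]))
E
```

```text
t: 21.75
ee_pos: [472.9, -336.9, 197.3]
orientation: [2.241, 2.201, -0.0]
ft_force: [0.2, 0.8, -1.7]
width: 54.0
grasp_force: 29.9
t: 22.75
ee_pos: [474.3, -334.4, 87.0]
orientation: [2.237, 2.206, -0.001]
ft_force: [-0.1, -1.0, -0.8]
width: 53.8
grasp_force: 29.9
(array([-3.5,  0.7, 73. ]), array([-0.   ,  0.   ,  0.001])) 53.783876320726705 [-0.06512767 -0.95513199 -0.80966323]
```

View pics/z8.png

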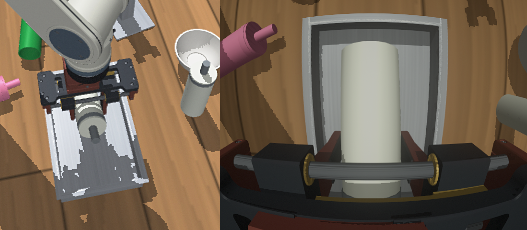

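The cartridge is centred over the pan and aligned with it. Lowering in small steps until it touches.

```bash
python3 -m creep '[{"translation":[0,0,15],"angular":[0,0,0],"jaw":0.5},{"translation":[0,0,30],"angular":[0,0,0],"jaw":0.5},{"translation":[0,0,45],"angular":[0,0,0],"jaw":0.5},{"translation":[0,0,58],"angular":[0,0,0],"jaw":0.5},{"translation":[0,0,65],"angular":[0,0,0],"jaw":0.5},{"translation":[0,0,68],"angular":[0,0,0],"jaw":0.5},{"translation":[0,0,70],"angular":[0,0,0],"jaw":0.5},{"translation":[0,0,70],"angular":[0,0,0],"jaw":0.5}]'
python3 -m creep '[{"translation":[0,0,0.5],"angular":[0,0,0],"jaw":0.5},{"translation":[0,0,1],"angular":[0,0,0],"jaw":0.5},{"translation":[0,0,1.5],"angular":[0,0,0],"jaw":0.5},{"translation":[0,0,2],"angular":[0,0,0],"jaw":0.5},{"translation":[0,0,2.5],"angular":[0,0,0],"jaw":0.5},{"translation":[0,0,3],"angular":[0,0,0],"jaw":0.5},{"translation":[0,0,3],"angular":[0,0,0],"jaw":0.5},{"translation":[0,0,3],"angular":[0,0,0],"jaw":0.5}]'
```

```text
t: 23.85
ee_pos: [474.0, -336.0, 17.8]
orientation: [2.238, 2.203, -0.001]
ft_force: [0.3, -1.9, 2.2]
width: 53.8
grasp_force: 30.0
t: 24.85
ee_pos: [473.7, -335.8, 14.6]
orientation: [2.238, 2.203, -0.001]
ft_force: [1.1, -2.6, 1.8]
width: 53.4
grasp_force: 30.0
```

```bash
python3 -m creep '[{"translation":[0,0,0.5],"angular":[0,0,0],"jaw":0.5},{"translation":[0,0,1],"angular":[0,0,0],"jaw":0.5},{"translation":[0,0,1.5],"angular":[0,0,0],"jaw":0.5},{"translation":[0,0,1.5],"angular":[0,0,0],"jaw":0.5},{"translation":[0,0,1.5],"angular":[0,0,0],"jaw":0.5},{"translation":[0,0,1.5],"angular":[0,0,0],"jaw":0.5},{"translation":[0,0,1.5],"angular":[0,0,0],"jaw":0.5},{"translation":[0,0,1.5],"angular":[0,0,0],"jaw":0.5}]'
```

```text
t: 25.85
ee_pos: [473.8, -336.0, 13.9]
orientation: [2.238, 2.203, -0.001]
ft_force: [-1.6, -1.3, 12.2]
width: 53.7
grasp_force: 30.0
```

```bash
python3 -m creep '[{"translation":[0,0,-0.5],"angular":[0,0,0],"jaw":0.62},{"translation":[0,0,-0.5],"angular":[0,0,0],"jaw":0.68},{"translation":[0,0,-0.5],"angular":[0,0,0],"jaw":0.75},{"translation":[0,0,-0.5],"angular":[0,0,0],"jaw":0.8},{"translation":[0,0,-0.5],"angular":[0,0,0],"jaw":0.85},{"translation":[0,0,-0.5],"angular":[0,0,0],"jaw":0.85},{"translation":[0,0,-8],"angular":[0,0,0],"jaw":0.85},{"translation":[0,0,-20],"angular":[0,0,0],"jaw":0.85}]'
python3 -m creep '[{"translation":[0,0,-20],"angular":[0,0,0],"jaw":0.85},{"translation":[0,0,-45],"angular":[0,0,0],"jaw":0.85},{"translation":[0,0,-80],"angular":[0,0,0],"jaw":0.85},{"translation":[0,0,-120],"angular":[0,0,0],"jaw":0.85},{"translation":[0,0,-160],"angular":[0,0,0],"jaw":0.85},{"translation":[0,0,-180],"angular":[0,0,0],"jaw":0.85},{"translation":[0,0,-180],"angular":[0,0,0],"jaw":0.85},{"translation":[0,0,-180],"angular":[0,0,0],"jaw":0.85}]'
python3 - <<'E'
from h import *
snap("scene","c9");snap("wrist","w9");snap("side","s9")
cv2.imwrite("pics/z9.png",np.hstack([cv2.imread("pics/c9.png")[180:360,140:480],cv2.resize(cv2.imread("pics/w9.png"),(240,180)),cv2.imread("pics/s9.png")[120:300,260:460]]))
E
```

```text
t: 26.85
ee_pos: [473.6, -335.8, 33.6]
orientation: [2.239, 2.204, -0.001]
ft_force: [0.1, 0.3, -0.4]
width: 74.7
grasp_force: 0.0
t: 27.85
ee_pos: [473.2, -335.3, 212.9]
orientation: [2.239, 2.204, -0.001]
ft_force: [0.1, -0.4, -0.1]
width: 74.6
grasp_force: 0.0
```

View pics/z9.png

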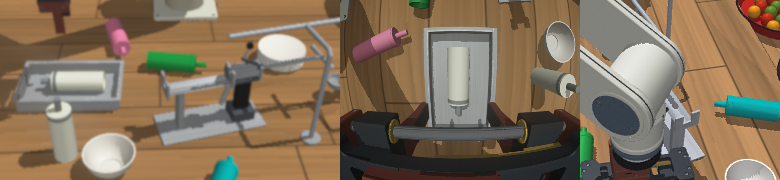

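The cartridge lies flat in the middle of the pan. The gun is empty with the rod still back, the bystanders haven't moved, and the gripper is clear.

```bash
python3 -c "
from workcell import ctrl
print(ctrl.close_job())"
```

```text
the job is handed in; nothing more can be done
None
```

I lifted the pawl to about 0.5 rad, drew the rod back to its stop and left it there, set the empty cartridge down flat in the pan, and handed the job in at about 28 s of the 72 s allowed; no verdict was returned.

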